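# Reset the tripped breaker on the welding table

### The arm

A 6-joint arm with a two-finger parallel gripper is mounted at the origin on the work surface. World frame = base frame: x ahead of the robot, y to its left, z up, the work surface at z = 0. Lengths are in m, angles in rad, forces in N, time in s.
With the tool pointing down it reaches from about 0.225 to 0.875 m from the base axis. Payload 3.4 kg.
Tool frame: the origin (TCP) lies between the finger pads; the fingertips stand 19 mm ahead of it and the grasp point (between the pads) is the TCP; z points along the fingers, y is the line along which they close (so a half turn about z gives the same grasp; the last joint's range is limited). The gripper opens to 85 mm and grips with 20 to 120 N. Pads are 22 mm wide; open, the fingers measure 114 mm over their backs; the gripper's body (76 mm by 85 mm) begins 54 mm behind the grasp point. The pads swing forward as they close: fully open they stand 13 mm farther back than shut.
Start: joints at [-1.269, 0.276, 1.505, -0, 1.361, -0.121], TCP at [0.236, -0.524, 0.25] pointing down, gripper open.
Joint ranges: [-2.89, 2.89], [-0.75, 2.08], [0.22, 2.7], [-1.18, 4.32], [0.11, 2.71], [-2.7, 2.7]. Speed limits (rad/s): [2.57, 2.57, 3.14, 3.14, 3.14, 3.14].

### API

Orientations are given as a unit quaternion [w, x, y, z].
In Python, from rig import get_state, imaging, ticket gives the robot as it stands. The module is installed in compiled form; this text tells all that it offers.
- The arm moves only by the shell command python3 -m inch 'ROWS' [FORCE]. ROWS is JSON, a list of rows, each an object with "claw": the opening, from -1 (shut) to 1 (fully open); "travel": the shift along the world's x, y, z in units of 200 mm (1.0 is 200 mm), a list of three; "turn": the turn about the world's z in units of 180 degrees (1.0 is 180 degrees). A call has 1 to 5 rows; each row is the pose to reach, as a shift and turn from the pose commanded when the call began, turning the shorter way round; what a row does not reach only later rows make up. A row lasts 1/10 s, in which the tool goes at most 50 mm and 8.59 degrees, less where a joint would pass 70% of its speed; a pose out of reach is approached as far as the arm can. A call with a number of a shift or a turn outside -1 to 1 is refused whole. A call with a gripper value outside its range is refused whole. The fingers move at their own pace and stop on an object; FORCE is the grip in N (left out, the last holds). Time passes only in rows, so rows that repeat a pose let the fingers close. It gives the time, the measured TCP pose, the force, the opening and the grip force at its end, in the units of the state.
- get_state(): the state, without advancing time (a new reading comes with each control period).
- imaging.get_image(name): name is "scene" or "top"; returns the picture (420x560x3 uint8, red, green, blue); there is no depth.
- imaging.camera_params(name): a dict with "camera_matrix" (3x3 intrinsics, pixels), "cam_to_world" (4x4, takes a point from camera to world coordinates). Camera axes: x right, y down, z forward; pixel columns grow to the right and rows downward; lengths in m; the calibration is good to about 2 mm. A picture is of the moment at which its call begins. camera_params takes no time and is no camera call.
- ticket.sign_off(): hands the job in; it is judged then, once.
The state is a dict: "clock": time; "qpos": joint angles; "qd": joint speeds; "effort": joint torques, N m; "position": TCP position; "ee_rot": TCP orientation; "contact_force": force on the tool from outside, world axes, zero at the start; "moment": the same for the moment, N m; "width": finger opening in m; "gripper_force": force on a finger pad.
Only numpy, scipy, OpenCV 4.12 (cv2) and the standard library are available. Lean on these libraries where they do the work, as an engineer would, in place of code of your own. Each camera call takes 0.05 s, during which the arm holds its last target. There are 200 camera calls.

### The job

One of the three breakers on the blue distribution box has tripped: its red handle stands about halfway between off and on. Reset it: push that handle fully off, right through the stiff spot until it comes up firm against its end, and then throw it fully on; it will not go on otherwise. Push only with the shut fingertips and gently, never harder than about 15 newtons, since the handle snaps when squeezed or forced; leave the other two breakers as they are (one on, one spare and off), disturb nothing else, and leave the handle on and let go of.

Things in the scene. Friction and masses are not known exactly. Their poses are not given: they have to be found in the camera images.
- panel: Flat blue steel distribution box fixed on the table, 200 x 500 x 40 mm (x, y, z); origin at the centre of its underside. Its +x points away from the robot. The three breakers stand on its top, 140 mm apart along its y, in any order, their x axes along the box's x.
- breaker_trip: The tripped breaker: grey housing 130 x 70 x 60 mm (x, y, z) fixed on the box; origin at the centre of its underside, which is 40 mm above the table. The handle comes out of a black slot in its top and swings along its x: ON is towards +x (away from the robot, green bar), OFF towards -x (to the robot, white bar).
- breaker_trip_pivot (a point): Pivot axis of the tripped breaker's handle (along the housing's y), 50 mm above the housing's underside, 10 mm below its top. A latch inside bars the way to ON somewhere between 0.19 and 0.65 rad until it is reset; then it stays reset. Pivot friction 0.12 N m. Fingertips grip the handle: raising a deeply leaning one jams if pushed level, so follow its arc.
- lever_trip_tip (a point): Top end of the tripped breaker's handle: red paddle handle 26 mm wide (across the swing), 12 mm thick, reaching from 13 to 110 mm above its pivot; this point is the top. Towards OFF it moves easily at first, then through a stiff spot (about 4 to 8 N near the handle's end, over some 0.2 rad), then meets a firm end; only there is the latch reset. Push to about 10 to 12 N; it snaps above 15 N.
- lever_trip (a joint): Angle of the tripped breaker's handle: 0 = upright, positive leans to +x (ON), negative to -x (OFF). It begins tripped, between 0 and 0.15, and stays where it is left. The ON stop is at 0.75. The firm OFF end lies anywhere from -0.25 to -0.74, differs from start to start, and nothing shows where: it has to be felt.
- lever_on (a joint): Handle angle of a neighbouring breaker that is ON (about 0.7), same shape and signs; to be left alone.
- lever_spare (a joint): Handle angle of a spare breaker that is OFF (about -0.5), same shape and signs; to be left alone.
- breaker_on_pivot (a point): Handle pivot of the neighbour that is ON.
- breaker_spare_pivot (a point): Handle pivot of the spare that is OFF.
- tin: Bystander: tin can, 38 mm across and 45 mm tall, standing on the right end of the blue box; origin at the centre of its underside.
- jar: Bystander: orange jar, 36 mm across and 40 mm tall, standing on the left end of the blue box; origin at the centre of its underside.
- tube: Bystander: square steel tube offcut, 120 x 50 x 50 mm; origin at the centre of its underside.
- angle: Bystander: aluminium angle offcut, 120 x 40 x 40 mm; origin at the centre of its underside.

How it is judged:
By the outcome, as a careful person would: the job done as asked, in the order asked, and still so for the second after the job is handed in, with the robot touching nothing.
It also fails if it takes over 61 s, if anything falls off the work surface, if the arm or the gripper's body presses on something with over 40 N, if the wrist force passes 120 N, or if a joint passes its speed limit or range.

## Working session

There is one attempt and no reset: what is moved stays moved. The work goes in short steps, Python scripts to look and compute and a shell command to move; the robot and the scene stay as the last step left them, time stands still between calls to the robot, and variables do not carry over. Pictures are saved under pics/ and viewed, at most 10 in all, crops included, and the job is handed in when it is done.

```bash
mkdir -p pics
cat > h.py <<'E'
import numpy as np,cv2
from rig import get_state,imaging,ticket
def snap(cam,fn,crop=None,scale=1):
    im=imaging.get_image(cam)[:,:,::-1]
    if crop: im=im[crop[1]:crop[3],crop[0]:crop[2]]
    im=cv2.resize(im,None,fx=scale,fy=scale,interpolation=cv2.INTER_CUBIC)
    cv2.imwrite('pics/'+fn,im)
def at(cam,u,v,z=None,x=None):
    p=imaging.camera_params(cam);T=p['cam_to_world'];d=T[:3,:3]@np.linalg.solve(p['camera_matrix'],[u,v,1]);o=T[:3,3]
    return o+d*((z-o[2])/d[2] if z is not None else (x-o[0])/d[0])
def px(cam,P):
    p=imaging.camera_params(cam);T=p['cam_to_world'];c=T[:3,:3].T@(np.array(P)-T[:3,3]);q=p['camera_matrix']@c
    return q[:2]/q[2]
E
python3 - <<'E'
from h import *
snap('top','t1.png',scale=1.4);snap('scene','s1.png',scale=1.4)
for c in('top','scene'):print(imaging.camera_params(c)['cam_to_world'].round(3))
E
```

```text
[[-0.021 -0.985  0.169  0.381]
 [-1.     0.017 -0.021  0.002]
 [ 0.018 -0.169 -0.985  1.361]
 [ 0.     0.     0.     1.   ]]
[[-8.650e-01  2.640e-01 -4.270e-01  1.006e+00]
 [ 5.020e-01  4.520e-01 -7.370e-01  7.430e-01]
 [-1.000e-03 -8.520e-01 -5.230e-01  6.750e-01]
 [ 0.000e+00  0.000e+00  0.000e+00  1.000e+00]]
```

View pics/t1.png

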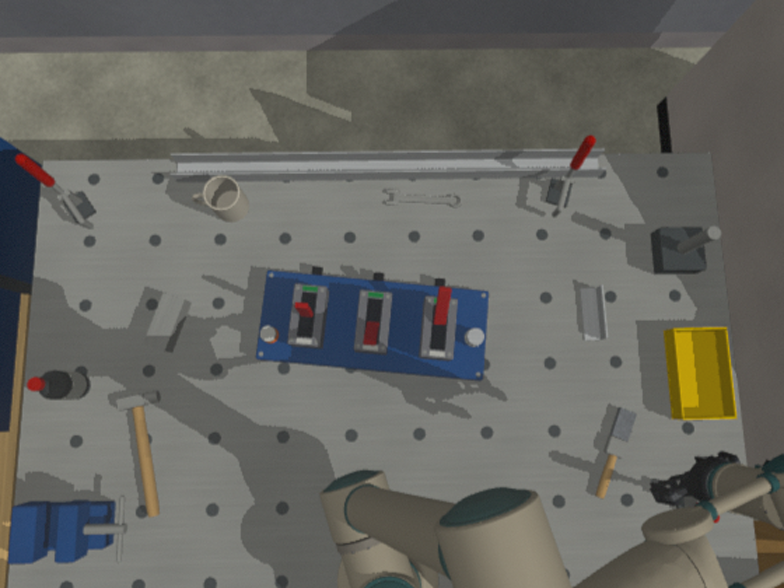

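View pics/s1.png

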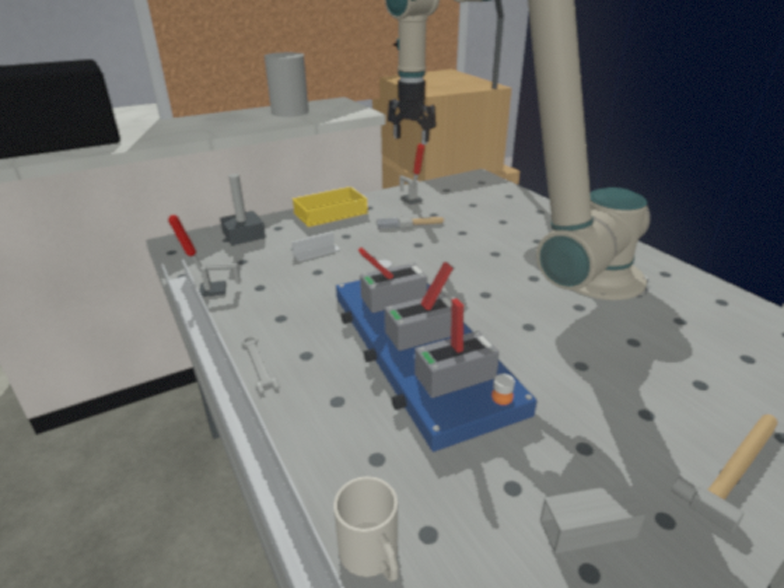

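The tripped breaker is the leftmost in the top view (handle near 303,310 in the 1.4x picture) and upright in the scene view (457,325). The spare is in the middle and the ON one is on the right. I'll zoom in for exact pixels.

Run:
```python
from h import *
snap('top','t2.png',(175,180,355,280),4.4);snap('scene','s2.png',(230,170,390,320),4)
```

```text
(no output)
```

View pics/t2.png

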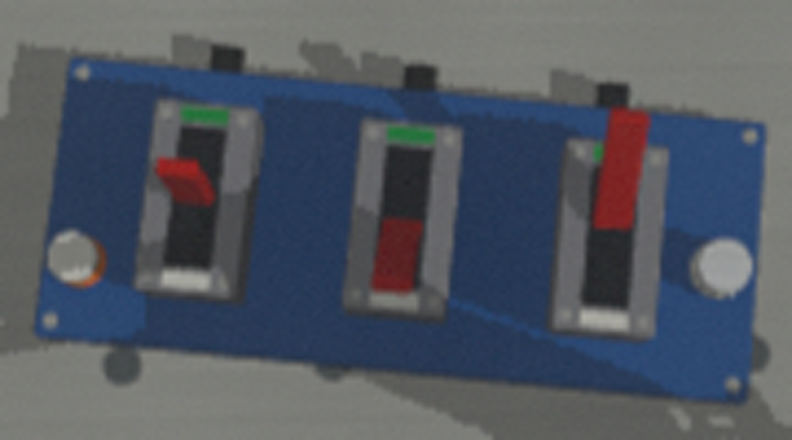

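View pics/s2.png

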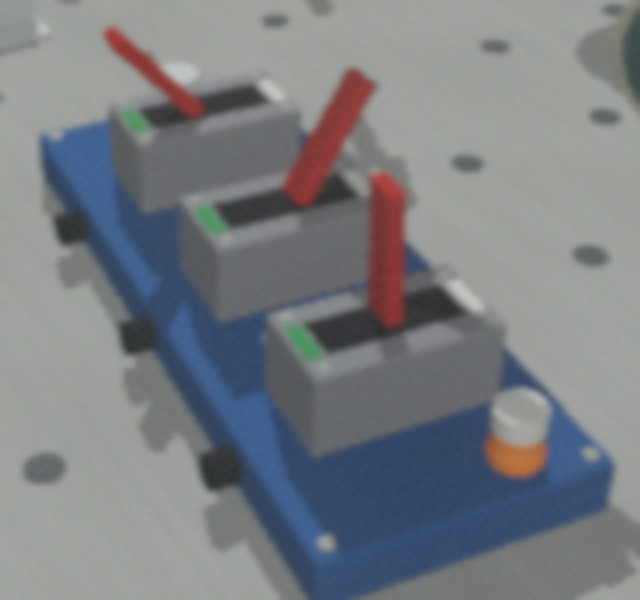

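Run:
```python
from h import *
f=lambda X,Y,z:at('top',175+X/4.4,180+Y/4.4,z=z)
c=[f(X,Y,.04) for X,Y in((70,57),(766,123),(746,403),(36,340))]
print(np.round(c,3)); C=np.mean(c,0);ey=c[0]-c[1]+c[3]-c[2];print(C.round(4),np.linalg.norm(ey)/2)
yaw=np.arctan2(-ey[0],ey[1]);print('yaw',yaw)
g=[f(X,Y,.10) for X,Y in((205,115),(186,280),(411,135),(394,300),(605,319))];print(np.round(g,4))
ex=np.array([np.cos(yaw),np.sin(yaw),0]);eyu=np.array([-np.sin(yaw),np.cos(yaw),0])
for k in range(3):
  B=C+eyu*.14*(1-k); 
  q=[px('top',B+ex*s*.065+eyu*t*.035+[0,0,.06])for s,t in((1,1),(1,-1),(-1,-1),(-1,1))]
  print(B.round(4),((np.array(q)-[175,180])*4.4).round(0).tolist(),((np.array([px('scene',B+ex*s*.065+eyu*t*.035+[0,0,.06])for s,t in((1,1),(1,-1),(-1,-1),(-1,1))])-[230,170])*4).round(0).tolist())
B=C+eyu*.14
for a in(0,.05,.1,.15):
  P=B+[0,0,.05]+.11*(np.sin(a)*ex+np.cos(a)*np.array([0,0,1]))
  print(a,P.round(4),((px('top',P)-[175,180])*4.4).round(),((px('scene',P)-[230,170])*4).round())
s=get_state();print(s['position'],s['ee_rot'],s['clock'],s['contact_force'])
```

```text
[[ 0.667  0.256  0.04 ]
 [ 0.61  -0.238  0.04 ]
 [ 0.414 -0.214  0.04 ]
 [ 0.467  0.276  0.04 ]]
[0.5392 0.0201 0.04  ] 0.49532725984124937
yaw -0.11059428941119172
[[ 0.612   0.153   0.1   ]
 [ 0.5006  0.1653  0.1   ]
 [ 0.5958  0.0141  0.1   ]
 [ 0.4846  0.0272  0.1   ]
 [ 0.4693 -0.113   0.1   ]]
[0.5547 0.1592 0.04  ] [[155.0, 100.0], [258.0, 109.0], [237.0, 301.0], [132.0, 291.0]] [[312.0, 379.0], [260.0, 310.0], [444.0, 258.0], [505.0, 321.0]]
[0.5392 0.0201 0.04  ] [[361.0, 119.0], [464.0, 128.0], [447.0, 320.0], [342.0, 310.0]] [[214.0, 248.0], [173.0, 193.0], [342.0, 152.0], [391.0, 203.0]]
[ 0.5238 -0.1191  0.04  ] [[567.0, 137.0], [670.0, 147.0], [656.0, 339.0], [551.0, 329.0]] [[136.0, 144.0], [102.0, 99.0], [259.0, 65.0], [299.0, 107.0]]
0 [0.5547 0.1592 0.2   ] [175. 177.] [391. 177.]
0.05 [0.5602 0.1586 0.1999] [176. 169.] [383. 179.]
0.1 [0.5656 0.158  0.1995] [178. 160.] [374. 182.]
0.15 [0.571  0.1574 0.1988] [179. 152.] [366. 185.]
[ 0.23584966 -0.52412228  0.24977967] [-5.23279659e-04  9.77739359e-01  2.09822471e-01 -4.71050127e-05] 0.2 [-0.24975345  0.3146355  -0.16876517]
```

Geometry fits: breakers predicted within a few pixels, tripped handle at about 0.05 rad, pivot xy (0.555, 0.159), yaw -0.11. Next, approach on the +x side of the handle with the fingers shut.

```bash
python3 -m inch '[{"claw":-1,"travel":[0.455,0.848,0.15],"turn":-0.17},{"claw":-1,"travel":[0.455,0.848,0.15],"turn":-0.17},{"claw":-1,"travel":[0.455,0.848,0.15],"turn":-0.17},{"claw":-1,"travel":[0.455,0.848,0.15],"turn":-0.17},{"claw":-1,"travel":[0.455,0.848,0.15],"turn":-0.17}]' 20
python3 -m inch '[{"claw":-1,"travel":[0.455,0.848,0],"turn":0},{"claw":-1,"travel":[0.455,0.848,0],"turn":0},{"claw":-1,"travel":[0.455,0.848,0],"turn":0},{"claw":-1,"travel":[0.455,0.848,0],"turn":0},{"claw":-1,"travel":[0.455,0.848,0],"turn":0}]'
python3 -m inch '[{"claw":-1,"travel":[0.455,0.848,0],"turn":0},{"claw":-1,"travel":[0.455,0.848,0],"turn":0},{"claw":-1,"travel":[0.455,0.848,0],"turn":0},{"claw":-1,"travel":[0.455,0.848,0],"turn":0},{"claw":-1,"travel":[0.455,0.848,0],"turn":0}]'
python3 -m inch '[{"claw":-1,"travel":[0.455,0.848,0],"turn":0},{"claw":-1,"travel":[0.455,0.848,0],"turn":0},{"claw":-1,"travel":[0.455,0.848,0],"turn":0},{"claw":-1,"travel":[0.455,0.848,0],"turn":0},{"claw":-1,"travel":[0.455,0.848,0],"turn":0}]'
python3 -c "
from h import *
s=get_state();print(s['position'],s['ee_rot'],s['width'],s['contact_force'])"
```

```text
clock: 0.7
position: [0.3289, -0.35, 0.2815]
ee_rot: [-0.001, 0.999, -0.053, 0.001]
contact_force: [-0.5, -0.0, 0.8]
width: 0.0122
gripper_force: 0.0
clock: 1.2
position: [0.4195, -0.1814, 0.2802]
ee_rot: [-0.001, 0.999, -0.052, 0.0]
contact_force: [0.1, -0.7, -0.0]
width: -0.0004
gripper_force: 0.0
clock: 1.7
position: [0.5111, -0.0127, 0.2798]
ee_rot: [-0.001, 0.999, -0.053, 0.0]
contact_force: [0.3, 0.1, -0.7]
width: 0.0002
gripper_force: 0.0
clock: 2.2
position: [0.6025, 0.1565, 0.2789]
ee_rot: [-0.001, 0.999, -0.054, 0.0]
contact_force: [-0.9, -1.4, 0.5]
width: -0.0002
gripper_force: 0.0
[0.60249411 0.15647973 0.27894641] [-7.20637539e-04  9.98553904e-01 -5.37543637e-02  2.23150379e-04] -0.0002254488240818705 [-0.92280809 -1.39514492  0.54474264]
```

```bash
cat >> h.py <<'E'
YAW=-.1106;EX=np.array([np.cos(YAW),np.sin(YAW),0]);PIV=np.array([.5547,.1592,.09]);Z=np.array([0,0,1.])
def tcp(a,side,r=.085,half=.011):
    "TCP with fingertip corner on handle face (side +1: pushes to OFF)"
    c=PIV+r*(np.sin(a)*EX+np.cos(a)*Z)+side*.006*(np.cos(a)*EX-np.sin(a)*Z)
    return c+side*half*EX+.019*Z
E
python3 -m inch '[{"claw":-1,"travel":[0,-0.01,-0.2],"turn":0},{"claw":-1,"travel":[0,-0.01,-0.42],"turn":0},{"claw":-1,"travel":[0,-0.01,-0.42],"turn":0}]'
python3 - <<'E'
from h import *
snap('scene','s3.png',(200,120,400,300),4)
s=get_state();print(s['position'],s['contact_force'])
for a in(.05,-.1,-.25,-.4,-.55,-.74):print(a,tcp(a,1).round(4),((tcp(a,1)-tcp(.05,1))/.2).round(3))
E
```

```text
clock: 2.5
position: [0.5955, 0.149, 0.19]
ee_rot: [0.002, 0.998, -0.056, -0.007]
contact_force: [-1.7, -0.1, -0.4]
width: -0.0001
gripper_force: 0.0
[0.59785901 0.14959005 0.19356168] [ 1.48927245 -0.13884189  1.17358462]
0.05 [0.5758 0.1569 0.1936] [0. 0. 0.]
-0.1 [0.5631 0.1583 0.1942] [-0.063  0.007  0.003]
-0.25 [0.5505 0.1597 0.1928] [-0.127  0.014 -0.004]
-0.4 [0.5382 0.161  0.1896] [-0.188  0.021 -0.02 ]
-0.55 [0.5266 0.1623 0.1846] [-0.246  0.027 -0.045]
-0.74 [0.5131 0.1638 0.1758] [-0.314  0.035 -0.089]
```

View pics/s3.png

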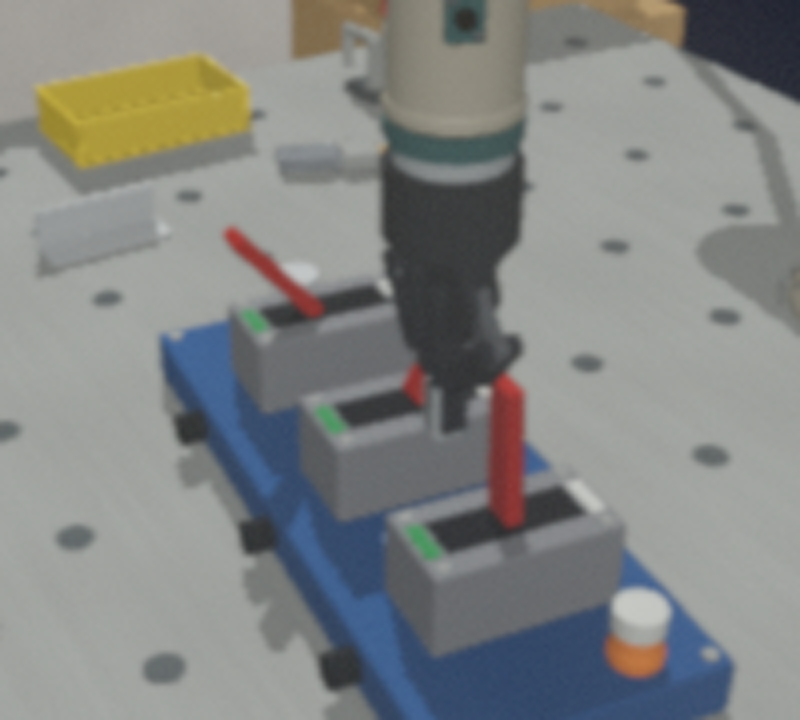

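The shut fingertips (450,425) stand clear on the ON side of the upright handle (505,400). Start pushing towards OFF in small steps.

```bash
python3 -m inch '[{"claw":-1,"travel":[-0.03,0.02,0],"turn":0},{"claw":-1,"travel":[-0.06,0.02,0],"turn":0},{"claw":-1,"travel":[-0.07,0.02,0],"turn":0},{"claw":-1,"travel":[-0.08,0.02,0],"turn":0},{"claw":-1,"travel":[-0.08,0.02,0],"turn":0}]'
python3 -m inch '[{"claw":-1,"travel":[-0.02,0.002,0],"turn":0},{"claw":-1,"travel":[-0.04,0.004,0],"turn":0},{"claw":-1,"travel":[-0.06,0.006,0],"turn":0},{"claw":-1,"travel":[-0.06,0.006,0],"turn":0},{"claw":-1,"travel":[-0.06,0.006,0],"turn":0}]'
python3 -m inch '[{"claw":-1,"travel":[-0.01,0.001,0],"turn":0},{"claw":-1,"travel":[-0.02,0.002,0],"turn":0},{"claw":-1,"travel":[-0.03,0.003,0],"turn":0},{"claw":-1,"travel":[-0.04,0.004,0],"turn":0},{"claw":-1,"travel":[-0.04,0.004,0],"turn":0}]'
```

```text
clock: 3.05
position: [0.5839, 0.1561, 0.1974]
ee_rot: [-0.0, 0.998, -0.055, 0.001]
contact_force: [0.4, -0.4, -0.3]
width: 0.0002
gripper_force: 0.0
clock: 3.55
position: [0.5715, 0.1572, 0.1962]
ee_rot: [0.0, 0.998, -0.056, -0.0]
contact_force: [0.1, -0.4, -0.8]
width: 0.0001
gripper_force: 0.0
clock: 4.05
position: [0.5634, 0.1581, 0.1963]
ee_rot: [0.0, 0.998, -0.056, -0.0]
contact_force: [0.1, -0.6, -0.3]
width: -0.0003
gripper_force: 0.2
```

```bash
python3 -m inch '[{"claw":-1,"travel":[-0.01,0.001,-0.002],"turn":0},{"claw":-1,"travel":[-0.02,0.002,-0.005],"turn":0},{"claw":-1,"travel":[-0.03,0.003,-0.01],"turn":0},{"claw":-1,"travel":[-0.03,0.003,-0.01],"turn":0}]'
python3 - <<'E'
from h import *
snap('scene','s4.png',(200,120,400,300),4)
s=get_state();print(s['position'],s['contact_force'])
E
```

```text
clock: 4.45
position: [0.5574, 0.1586, 0.1943]
ee_rot: [0.0, 0.998, -0.056, -0.0]
contact_force: [0.7, 0.2, 0.1]
width: 0.0002
gripper_force: 0.3
[0.5574125  0.15862247 0.19423382] [-0.05799572  0.51520814  0.63630823]
```

View pics/s4.png

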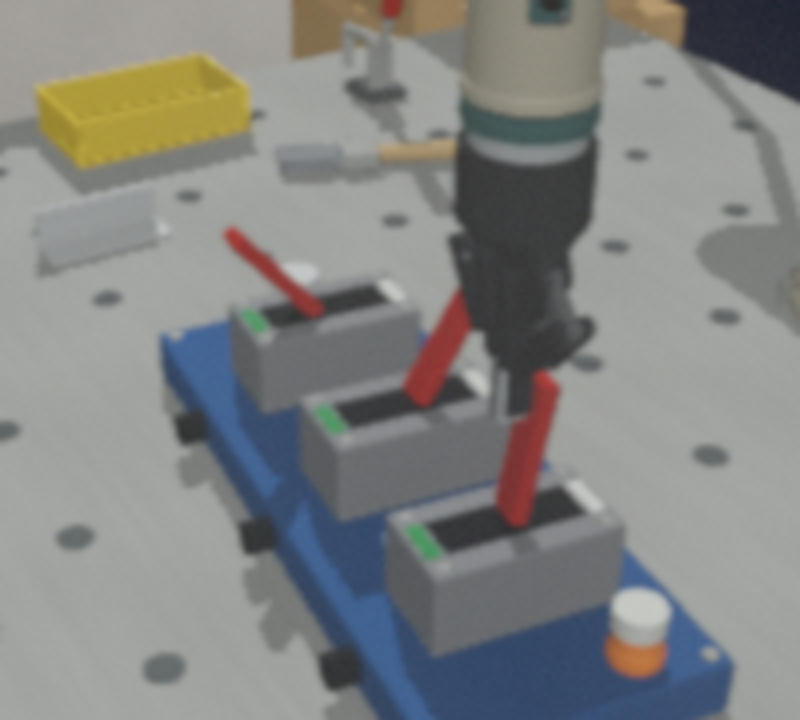

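The handle is moving and now leans to about -0.2 (tip at 545,378). Keep following the arc and reading the force.

```bash
python3 -m inch '[{"claw":-1,"travel":[-0.01,0.001,-0.002],"turn":0},{"claw":-1,"travel":[-0.02,0.002,-0.004],"turn":0}]'
python3 -m inch '[{"claw":-1,"travel":[-0.01,0.001,-0.002],"turn":0},{"claw":-1,"travel":[-0.02,0.002,-0.004],"turn":0}]'
```

```text
clock: 4.7
position: [0.5547, 0.1589, 0.1938]
ee_rot: [0.0, 0.998, -0.056, 0.001]
contact_force: [4.3, 0.0, 1.5]
width: -0.0003
gripper_force: 1.9
clock: 4.9
position: [0.5511, 0.1593, 0.1932]
ee_rot: [-0.0, 0.998, -0.056, 0.002]
contact_force: [5.0, 0.1, 1.7]
width: 0.0002
gripper_force: 2.2
```

```bash
python3 -m inch '[{"claw":-1,"travel":[-0.01,0.001,-0.003],"turn":0},{"claw":-1,"travel":[-0.02,0.002,-0.006],"turn":0}]'
python3 -m inch '[{"claw":-1,"travel":[-0.01,0.001,-0.003],"turn":0},{"claw":-1,"travel":[-0.01,0.001,-0.003],"turn":0}]'
```

```text
clock: 5.1
position: [0.5463, 0.1599, 0.1921]
ee_rot: [-0.0, 0.998, -0.056, 0.001]
contact_force: [3.1, -0.3, 3.9]
width: -0.0002
gripper_force: 2.6
clock: 5.3
position: [0.5433, 0.1602, 0.1911]
ee_rot: [-0.0, 0.998, -0.056, -0.0]
contact_force: [2.2, -0.9, 3.7]
width: -0.0
gripper_force: 1.8
```

```bash
python3 -m inch '[{"claw":-1,"travel":[-0.01,0.001,-0.003],"turn":0}]'
```

```text
clock: 5.4
position: [0.542, 0.1603, 0.1905]
ee_rot: [-0.0, 0.998, -0.056, 0.0]
contact_force: [3.1, -0.2, 4.4]
width: -0.0001
gripper_force: 2.0
```

```bash
python3 -m inch '[{"claw":-1,"travel":[-0.01,0.001,-0.003],"turn":0}]'
```

```text
clock: 5.5
position: [0.5394, 0.1606, 0.1896]
ee_rot: [-0.0, 0.998, -0.056, -0.0]
contact_force: [1.2, -0.2, 4.2]
width: 0.0004
gripper_force: 1.4
```

```bash
python3 -m inch '[{"claw":-1,"travel":[-0.01,0.001,0],"turn":0}]'
```

```text
clock: 5.6
position: [0.5368, 0.1608, 0.1889]
ee_rot: [-0.0, 0.998, -0.056, -0.001]
contact_force: [2.6, 0.5, -0.6]
width: 0.0001
gripper_force: 1.0
```

```bash
python3 -m inch '[{"claw":-1,"travel":[-0.01,0.001,-0.002],"turn":0}]'
```

```text
clock: 5.7
position: [0.5356, 0.1609, 0.1886]
ee_rot: [0.0, 0.998, -0.056, -0.0]
contact_force: [5.5, 0.8, -1.1]
width: -0.0002
gripper_force: 2.1
```

```bash
python3 -m inch '[{"claw":-1,"travel":[-0.01,0.001,-0.003],"turn":0}]'
```

```text
clock: 5.8
position: [0.535, 0.161, 0.1884]
ee_rot: [0.0, 0.998, -0.056, 0.001]
contact_force: [6.5, -0.4, 0.8]
width: 0.0001
gripper_force: 3.0
```

```bash
python3 -m inch '[{"claw":-1,"travel":[-0.01,0.001,-0.004],"turn":0}]'
```

```text
clock: 5.9
position: [0.5344, 0.1611, 0.1882]
ee_rot: [-0.0, 0.998, -0.056, 0.003]
contact_force: [9.1, -1.3, 1.3]
width: 0.0003
gripper_force: 4.2
```

```bash
python3 -m inch '[{"claw":-1,"travel":[-0.003,0,-0.001],"turn":0},{"claw":-1,"travel":[-0.003,0,-0.001],"turn":0}]'
```

```text
clock: 6.1
position: [0.5343, 0.1611, 0.1882]
ee_rot: [-0.0, 0.998, -0.056, 0.003]
contact_force: [7.8, -0.6, -0.5]
width: 0.0
gripper_force: 3.7
```

```bash
python3 -m inch '[{"claw":-1,"travel":[-0.003,0,-0.001],"turn":0},{"claw":-1,"travel":[-0.003,0,-0.001],"turn":0}]'
```

```text
clock: 6.3
position: [0.5342, 0.1611, 0.1881]
ee_rot: [-0.0, 0.998, -0.056, 0.004]
contact_force: [8.7, 0.1, -0.3]
width: 0.0002
gripper_force: 4.0
```

```bash
python3 -m inch '[{"claw":-1,"travel":[-0.006,0,-0.002],"turn":0},{"claw":-1,"travel":[-0.006,0,-0.002],"turn":0}]'
```

```text
clock: 6.5
position: [0.5338, 0.1611, 0.1881]
ee_rot: [-0.0, 0.998, -0.056, 0.005]
contact_force: [10.1, 0.0, 0.4]
width: 0.0001
gripper_force: 4.6
```

```bash
python3 -m inch '[{"claw":-1,"travel":[-0.005,0,-0.002],"turn":0},{"claw":-1,"travel":[-0.005,0,-0.002],"turn":0},{"claw":-1,"travel":[-0.005,0,-0.002],"turn":0}]'
```

```text
clock: 6.8
position: [0.5336, 0.1611, 0.1879]
ee_rot: [-0.0, 0.998, -0.056, 0.006]
contact_force: [11.4, 0.6, 1.3]
width: 0.0001
gripper_force: 5.1
```

Firm end at about -0.45 rad: 11 N with almost no further motion, after the stiff spot (about 5 N) was passed. Back off, lift and cross to the other side.

```bash
python3 -m inch '[{"claw":-1,"travel":[0.06,-0.006,0.02],"turn":0},{"claw":-1,"travel":[0.1,-0.01,0.2],"turn":0},{"claw":-1,"travel":[0.1,-0.01,0.4],"turn":0},{"claw":-1,"travel":[0.1,-0.01,0.4],"turn":0},{"claw":-1,"travel":[0.1,-0.01,0.4],"turn":0}]'
python3 - <<'E'
from h import *
snap('scene','s5.png',(200,120,400,300),4)
s=get_state();p=s['position'];print(p,s['contact_force'])
def tip(a): 
    return PIV+.11*(np.sin(a)*EX+np.cos(a)*Z)-.006*(np.cos(a)*EX-np.sin(a)*Z)-.011*EX-.008*Z
q=tip(-.45)-.025*EX;print('hover',q,(q-p)/.2)
for a in(-.45,-.3,-.15,0):print(a,tip(a).round(4),((tip(a)-q)/.2).round(3))
for a in(0,.15,.3,.45,.6,.75):t=tcp(a,-1,.083);print(a,t.round(4),((t-q)/.2).round(3))
E
```

```text
clock: 7.3
position: [0.5475, 0.1591, 0.2668]
ee_rot: [0.0, 0.998, -0.056, -0.001]
contact_force: [-0.3, -0.7, -1.1]
width: 0.0001
gripper_force: 0.0
[0.54700933 0.15902177 0.2656329 ] [ 0.18881546  0.7823617  -0.03750703]
hover [0.46599641 0.16905082 0.17843939] [-0.40506459  0.05014524 -0.43596754]
-0.45 [0.4908 0.1663 0.1784] [ 0.124 -0.014  0.   ]
-0.3 [0.5058 0.1646 0.1853] [ 0.199 -0.022  0.034]
-0.15 [0.5215 0.1629 0.1899] [ 0.278 -0.031  0.057]
0 [0.5378 0.1611 0.192 ] [ 0.359 -0.04   0.068]
0 [0.5378 0.1611 0.192 ] [ 0.359 -0.04   0.068]
0.15 [0.5502 0.1597 0.192 ] [ 0.421 -0.047  0.068]
0.3 [0.5624 0.1583 0.1901] [ 0.482 -0.054  0.058]
0.45 [0.5743 0.157  0.1863] [ 0.541 -0.06   0.04 ]
0.6 [0.5854 0.1558 0.1809] [ 0.597 -0.066  0.012]
0.75 [0.5956 0.1547 0.1738] [ 0.648 -0.072 -0.023]
```

View pics/s5.png

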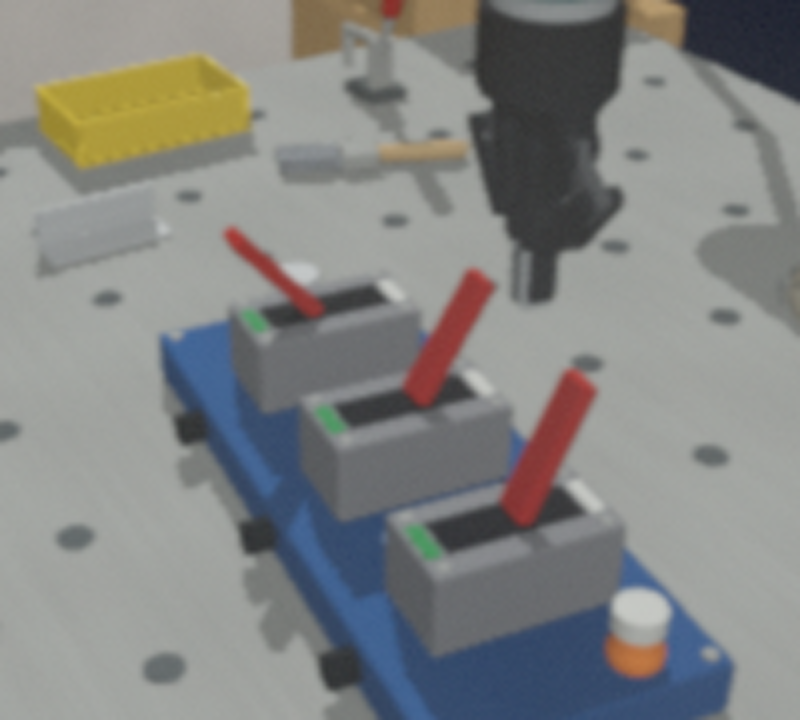

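The handle stays at OFF, leaning like the spare (tip at 578,375), with the fingers clear. Cross over and come down behind it.

```bash
python3 -m inch '[{"claw":-1,"travel":[-0.2,0.025,0],"turn":0},{"claw":-1,"travel":[-0.42,0.05,0],"turn":0},{"claw":-1,"travel":[-0.42,0.05,0],"turn":0},{"claw":-1,"travel":[-0.42,0.05,-0.2],"turn":0},{"claw":-1,"travel":[-0.42,0.05,-0.43],"turn":0}]'
python3 -m inch '[{"claw":-1,"travel":[0,0,0],"turn":0},{"claw":-1,"travel":[0.04,-0.005,0],"turn":0},{"claw":-1,"travel":[0.08,-0.01,0],"turn":0},{"claw":-1,"travel":[0.08,-0.01,0],"turn":0}]'
python3 - <<'E'
from h import *
px('scene',PIV)
s=get_state();print(s['position'],s['contact_force'])
print(((px('scene',PIV+.11*(np.sin(-.45)*EX+np.cos(.45)*Z))-[200,120])*4))
E
```

```text
clock: 7.85
position: [0.4647, 0.1694, 0.1803]
ee_rot: [-0.0, 0.998, -0.055, 0.001]
contact_force: [0.6, 0.2, -0.6]
width: -0.0002
gripper_force: 0.0
clock: 8.25
position: [0.484, 0.1674, 0.1828]
ee_rot: [-0.001, 0.998, -0.056, 0.003]
contact_force: [0.9, -0.1, 0.0]
width: -0.0001
gripper_force: 0.0
[0.48397986 0.16735302 0.18278465] [ 0.92625241 -0.06417362  0.01059518]
[581.52633697 374.61398026]
```

```bash
python3 -m inch '[{"claw":-1,"travel":[0,-0.002,-0.02],"turn":0},{"claw":-1,"travel":[0.02,-0.004,-0.02],"turn":0},{"claw":-1,"travel":[0.035,-0.006,-0.02],"turn":0}]'
python3 -m inch '[{"claw":-1,"travel":[0.01,-0.001,0.005],"turn":0},{"claw":-1,"travel":[0.02,-0.002,0.01],"turn":0}]'
```

```text
clock: 8.55
position: [0.4878, 0.166, 0.177]
ee_rot: [-0.0, 0.998, -0.056, 0.0]
contact_force: [0.1, -0.3, 0.2]
width: -0.0001
gripper_force: 0.0
clock: 8.75
position: [0.4917, 0.1656, 0.1789]
ee_rot: [0.0, 0.998, -0.056, 0.0]
contact_force: [-0.5, -0.5, -0.4]
width: 0.0002
gripper_force: 0.0
```

```bash
python3 -m inch '[{"claw":-1,"travel":[0.01,-0.001,0.005],"turn":0},{"claw":-1,"travel":[0.02,-0.002,0.01],"turn":0}]'
```

```text
clock: 8.95
position: [0.4954, 0.1652, 0.1807]
ee_rot: [0.0, 0.998, -0.056, -0.0]
contact_force: [-1.8, 0.8, -0.4]
width: 0.0
gripper_force: 0.5
```

```bash
python3 -m inch '[{"claw":-1,"travel":[0.01,-0.001,0.004],"turn":0},{"claw":-1,"travel":[0.02,-0.002,0.008],"turn":0}]'
```

```text
clock: 9.15
position: [0.499, 0.1648, 0.1823]
ee_rot: [0.0, 0.998, -0.056, -0.001]
contact_force: [-1.8, -0.7, 1.4]
width: -0.0001
gripper_force: 1.0
```

```bash
python3 -m inch '[{"claw":-1,"travel":[0.01,-0.001,0.004],"turn":0},{"claw":-1,"travel":[0.02,-0.002,0.008],"turn":0},{"claw":-1,"travel":[0.03,-0.003,0.012],"turn":0}]'
```

```text
clock: 9.45
position: [0.5056, 0.1641, 0.1849]
ee_rot: [0.0, 0.998, -0.056, 0.0]
contact_force: [-1.1, -0.1, 2.0]
width: 0.0
gripper_force: 1.0
```

```bash
python3 -m inch '[{"claw":-1,"travel":[0.01,-0.001,0.003],"turn":0},{"claw":-1,"travel":[0.02,-0.002,0.006],"turn":0},{"claw":-1,"travel":[0.03,-0.003,0.009],"turn":0}]'
```

```text
clock: 9.75
position: [0.5118, 0.1635, 0.1866]
ee_rot: [0.0, 0.998, -0.056, 0.0]
contact_force: [-0.8, -0.8, 1.5]
width: 0.0003
gripper_force: 0.9
```

```bash
python3 -m inch '[{"claw":-1,"travel":[0.01,-0.001,0.003],"turn":0},{"claw":-1,"travel":[0.02,-0.002,0.006],"turn":0},{"claw":-1,"travel":[0.03,-0.003,0.008],"turn":0}]'
```

```text
clock: 10.05
position: [0.5178, 0.1629, 0.1882]
ee_rot: [0.0, 0.998, -0.056, 0.0]
contact_force: [-2.5, -1.1, 1.2]
width: -0.0
gripper_force: 0.8
```

```bash
python3 -m inch '[{"claw":-1,"travel":[0.01,-0.001,0.002],"turn":0},{"claw":-1,"travel":[0.02,-0.002,0.004],"turn":0},{"claw":-1,"travel":[0.03,-0.003,0.006],"turn":0}]'
```

```text
clock: 10.35
position: [0.5237, 0.1624, 0.1893]
ee_rot: [0.0, 0.998, -0.056, 0.0]
contact_force: [-1.4, -0.8, 1.6]
width: 0.0002
gripper_force: 0.7
```

```bash
python3 -m inch '[{"claw":-1,"travel":[0.012,-0.001,0.003],"turn":0},{"claw":-1,"travel":[0.024,-0.002,0.005],"turn":0},{"claw":-1,"travel":[0.036,-0.004,0.007],"turn":0},{"claw":-1,"travel":[0.048,-0.005,0.009],"turn":0},{"claw":-1,"travel":[0.06,-0.006,0.01],"turn":0}]'
```

```text
clock: 10.85
position: [0.5357, 0.1611, 0.1912]
ee_rot: [0.0, 0.998, -0.056, -0.0]
contact_force: [-0.6, -0.1, -1.2]
width: 0.0002
gripper_force: 0.6
```

```bash
python3 -m inch '[{"claw":-1,"travel":[0.012,-0.001,0.001],"turn":0},{"claw":-1,"travel":[0.024,-0.003,0.001],"turn":0},{"claw":-1,"travel":[0.036,-0.004,0.001],"turn":0},{"claw":-1,"travel":[0.048,-0.005,0.001],"turn":0},{"claw":-1,"travel":[0.06,-0.007,0],"turn":0}]'
```

```text
clock: 11.35
position: [0.5479, 0.1598, 0.1915]
ee_rot: [-0.0, 0.998, -0.056, 0.0]
contact_force: [-1.6, -0.3, 1.1]
width: 0.0001
gripper_force: 0.7
```

```bash
python3 -m inch '[{"claw":-1,"travel":[0.012,-0.001,-0.001],"turn":0},{"claw":-1,"travel":[0.024,-0.003,-0.003],"turn":0},{"claw":-1,"travel":[0.036,-0.004,-0.005],"turn":0}]'
```

```text
clock: 11.65
position: [0.5551, 0.1591, 0.1904]
ee_rot: [-0.0, 0.998, -0.056, 0.0]
contact_force: [-1.3, 0.3, 1.2]
width: 0.0003
gripper_force: 0.7
```

```bash
python3 -m inch '[{"claw":-1,"travel":[0.012,-0.001,-0.003],"turn":0},{"claw":-1,"travel":[0.024,-0.003,-0.006],"turn":0}]'
```

```text
clock: 11.85
position: [0.5599, 0.1585, 0.1891]
ee_rot: [-0.0, 0.998, -0.056, 0.0]
contact_force: [-1.6, 0.7, 1.8]
width: 0.0
gripper_force: 0.7
```

```bash
python3 -m inch '[{"claw":-1,"travel":[0.012,-0.001,-0.003],"turn":0},{"claw":-1,"travel":[0.024,-0.003,-0.007],"turn":0}]'
```

```text
clock: 12.05
position: [0.5647, 0.1579, 0.1877]
ee_rot: [-0.0, 0.998, -0.056, 0.0]
contact_force: [-1.3, 0.7, 2.8]
width: -0.0001
gripper_force: 0.7
```

```bash
python3 -m inch '[{"claw":-1,"travel":[0.012,-0.001,-0.003],"turn":0},{"claw":-1,"travel":[0.024,-0.003,-0.007],"turn":0}]'
```

```text
clock: 12.25
position: [0.5694, 0.1573, 0.1863]
ee_rot: [-0.0, 0.998, -0.056, 0.0]
contact_force: [-1.3, 0.7, 1.3]
width: 0.0001
gripper_force: 0.7
```

```bash
python3 -m inch '[{"claw":-1,"travel":[0.012,-0.001,-0.005],"turn":0},{"claw":-1,"travel":[0.024,-0.003,-0.01],"turn":0}]'
```

```text
clock: 12.45
position: [0.5742, 0.1566, 0.1843]
ee_rot: [-0.0, 0.998, -0.056, 0.0]
contact_force: [0.0, 0.8, 0.8]
width: -0.0
gripper_force: 0.7
```

```bash
python3 -m inch '[{"claw":-1,"travel":[0.012,-0.001,-0.006],"turn":0},{"claw":-1,"travel":[0.024,-0.003,-0.012],"turn":0}]'
```

```text
clock: 12.65
position: [0.579, 0.156, 0.1818]
ee_rot: [0.0, 0.998, -0.056, 0.0]
contact_force: [-0.0, -1.0, 2.5]
width: -0.0002
gripper_force: 0.7
```

```bash
python3 -m inch '[{"claw":-1,"travel":[0.01,-0.001,-0.006],"turn":0},{"claw":-1,"travel":[0.02,-0.002,-0.012],"turn":0}]'
```

```text
clock: 12.85
position: [0.583, 0.1555, 0.1794]
ee_rot: [0.0, 0.998, -0.056, 0.0]
contact_force: [-1.6, -0.7, 1.8]
width: -0.0003
gripper_force: 0.7
```

```bash
python3 -m inch '[{"claw":-1,"travel":[0.01,-0.001,-0.006],"turn":0},{"claw":-1,"travel":[0.02,-0.002,-0.012],"turn":0}]'
```

```text
clock: 13.05
position: [0.5869, 0.1551, 0.177]
ee_rot: [0.0, 0.998, -0.056, 0.0]
contact_force: [0.2, -0.2, 1.5]
width: 0.0
gripper_force: 0.6
```

```bash
python3 -m inch '[{"claw":-1,"travel":[0.01,-0.001,-0.007],"turn":0},{"claw":-1,"travel":[0.02,-0.002,-0.014],"turn":0}]'
```

```text
clock: 13.25
position: [0.5909, 0.1547, 0.1742]
ee_rot: [0.0, 0.998, -0.056, 0.0]
contact_force: [-0.2, -0.8, 2.9]
width: -0.0005
gripper_force: 0.6
```

```bash
python3 -m inch '[{"claw":-1,"travel":[0.01,-0.001,-0.007],"turn":0},{"claw":-1,"travel":[0.02,-0.002,-0.014],"turn":0}]'
```

```text
clock: 13.45
position: [0.5949, 0.1543, 0.1714]
ee_rot: [0.0, 0.998, -0.056, -0.0]
contact_force: [-0.8, -0.6, 2.0]
width: 0.0001
gripper_force: 0.6
```

```bash
python3 -m inch '[{"claw":-1,"travel":[0.01,-0.001,-0.008],"turn":0}]'
```

```text
clock: 13.55
position: [0.5965, 0.1541, 0.1699]
ee_rot: [0.0, 0.998, -0.056, -0.001]
contact_force: [-6.3, -0.2, 14.9]
width: 0.0003
gripper_force: 7.4
```

ON stop reached abruptly. Back off at once.

```bash
python3 -m inch '[{"claw":-1,"travel":[-0.03,0.003,0.02],"turn":0},{"claw":-1,"travel":[-0.1,0.01,0.1],"turn":0},{"claw":-1,"travel":[-0.15,0.015,0.3],"turn":0},{"claw":-1,"travel":[-0.15,0.015,0.5],"turn":0},{"claw":-1,"travel":[-0.15,0.015,0.5],"turn":0}]'
python3 - <<'E'
from h import *
snap('scene','s6.png',(200,120,400,300),4)
for a in(.6,.7,.75):print(a,(px('scene',PIV+.11*(np.sin(a)*EX+np.cos(a)*Z))-[200,120])*4)
E
```

```text
clock: 14.05
position: [0.5694, 0.158, 0.2762]
ee_rot: [-0.001, 0.998, -0.055, 0.006]
contact_force: [0.5, -0.1, -0.1]
width: 0.0001
gripper_force: 0.0
0.6 [412.86611542 429.83836365]
0.7 [398.67656017 443.11119711]
0.75 [391.99427603 450.09295357]
```

View pics/s6.png

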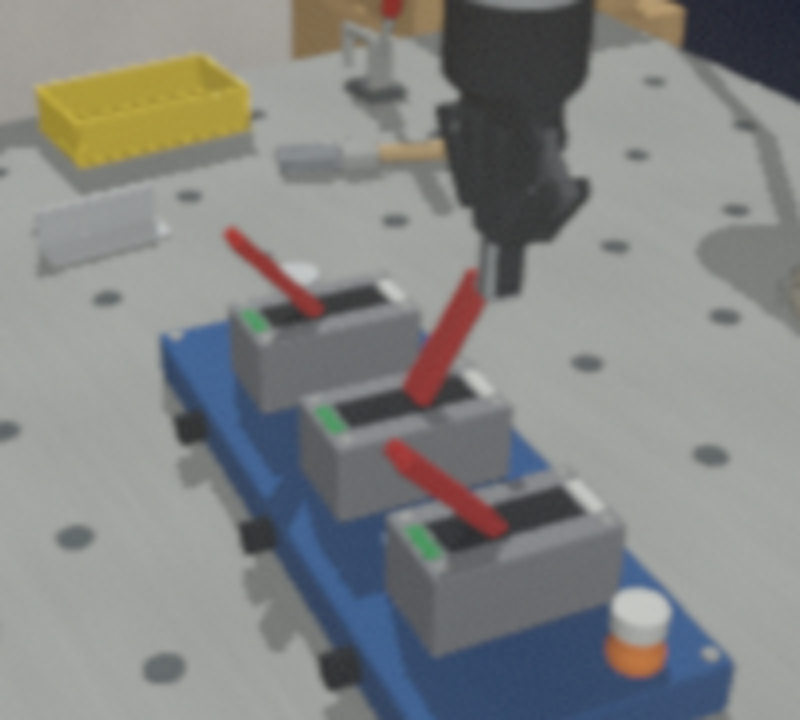

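The handle is fully ON, tip at (393,450) against (392,450) predicted for 0.75 rad. It is intact, the neighbours and jar are unchanged, and the gripper is clear.

```bash
python3 -m inch '[{"claw":-1,"travel":[-0.1,0,0.1],"turn":0},{"claw":-1,"travel":[-0.1,0,0.1],"turn":0},{"claw":-1,"travel":[-0.1,0,0.1],"turn":0}]'; python3 -c "
from rig import ticket;print(ticket.sign_off())"
```

```text
clock: 14.4
position: [0.5466, 0.1572, 0.2892]
ee_rot: [0.0, 0.998, -0.056, -0.0]
contact_force: [0.6, -1.0, -0.7]
width: -0.0
gripper_force: 0.0
the job is handed in; nothing more can be done
None
```

The tripped breaker was pushed through its stiff spot to the firm OFF end (about -0.45 rad, 11 N), thrown fully ON (about 0.75 rad), released and handed in; however, the force read about 16 N for a moment at the ON stop, over the 15 N limit, though the handle looks intact and nothing else in the last picture looks moved.

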